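# Shut the tagged valve in the bench air box

### The arm

A 6-joint arm with a two-finger parallel gripper is mounted at the origin on the work surface. World frame = base frame: x ahead of the robot, y to its left, z up, the work surface at z = 0. Lengths are in m, angles in rad, forces in N, time in s.
With the tool pointing down it reaches from about 0.35 to 0.85 m from the base axis. Payload 8.1 kg.
Tool frame: the origin (TCP) lies at the very end of the fingers, on their centre line; the grasp point (between the pads) lies 19 mm behind it (robot.pinch_z is the z of the grasp point in the tool frame, in m); z points along the fingers, y is the direction in which the jaws open and shut (so a half turn about z gives the same grasp; the last joint's range is limited). The gripper opens to 93 mm and grips with 3 to 60 N. Pads are 15 mm wide; open, the fingers measure 128 mm over their backs; the gripper's body (75 mm by 188 mm) begins 65 mm behind the grasp point.
Start: joints at [1.186, 0.13, 1.488, -0, 1.523, -0.085], TCP at [0.177, 0.573, 0.219] pointing down, gripper open.
Joint ranges: [-2.96, 2.96], [-0.89, 2.26], [0.02, 2.5], [-1.34, 4.48], [0, 2.73], [-2.66, 2.66]. Speed limits (rad/s): [2.39, 2.39, 2.79, 3.14, 3.14, 3.14].

### API

Orientations are given as a rotation vector (axis times angle).
In Python, from plant import robot gives the robot as it stands.
- The arm moves only by the tool drive_tool, never from a script. Its argument "steps" is a list of rows, each an object of numbers: "jaw": the opening, from 0 (shut) to 1 (fully open); "tx", "ty", "tz": the shift along the tool's x, y, z scaled (see below); "turn": the turn about the tool's z scaled (see below). A call has 1 to 12 rows; each row is the pose to reach, as a shift and turn from the pose commanded when the call began, along the tool's axes at that moment, turning the shorter way round; what a row does not reach only later rows make up. The controller multiplies each number of a shift by 0.3 m and each number of a turn by 180 degrees. A row lasts 1/10 s, in which the tool goes at most 50 mm and 8.59 degrees, less where a joint would pass 70% of its speed; a pose out of reach is approached as far as the arm can. A call with a number of a shift or a turn outside -1 to 1 is refused whole. A call with a gripper value outside its range is refused whole. The fingers move at their own pace and stop on an object; "force" is the grip in N (left out, the last holds). Time passes only in rows, so rows that repeat a pose let the fingers close. It gives the time, the measured TCP pose, the force and the opening at its end, in the units of the state.
- robot.read_state(): the state, without advancing time (a new reading comes with each control period).
- robot.read_camera(name): name is "scene" or "top" or "wrist"; returns (picture, depth): 420x560x3 uint8, blue, green, red; 420x560 float32, m along the optical axis (not along the pixel's ray), 0 where there is no reading.
- robot.get_calibration(name): a dict with "fx", "fy", "cx", "cy" (pixels), "k1" (the pictures are not rectified: a ray, as slopes to the right and down, at radius r is drawn at 1 + k1 r^2 times it, then the intrinsics apply), "eye" and "attitude" of the camera in the world. Camera axes: x right, y down, z forward; pixel columns grow to the right and rows downward; lengths in m; the calibration is good to about 2 mm. A picture is of the moment at which its call begins: read the wrist's pose just before it. get_calibration takes no time and is no camera call; for the wrist camera it gives the pose at the moment of the call.
- robot.close_job(): hands the job in, once; it reports no verdict.
The state is a dict: "t": time; "q": joint angles; "dq": joint speeds; "joint_torque": joint torques, N m; "tool_pos": TCP position; "orientation": TCP orientation; "force": force on the tool from outside, world axes, zero at the start; "wrist_torque": the same for the moment, N m; "opening": finger opening in m.
Only numpy, scipy, OpenCV 4.12 (cv2) and the standard library are available. Lean on these libraries where they do the work, as an engineer would, in place of code of your own. Each camera call takes 0.05 s, during which the arm holds its last target.

### The job

Shut off the tagged air line at the workshop bench: slide the loose cover of the air box back, away from the robot, until it meets the rear wall of the box - push it along by its upturned lip, do not lift it - and then push the valve lever that carries the round tag a quarter turn clockwise, as far as it will go, so that it stands square across its pipe. Nothing is to be picked up: only push. Leave the cover back, the two untagged levers as they are, and the other things in the box and on the bench where they stand.

Things in the scene. Friction and masses are not known exactly. Their poses are not given: they have to be found in the camera images.
- airbox: grey sheet-steel box fixed to the bench, 256 mm deep (x) by 348 mm wide (y); place and yaw vary; origin on the bench, +x away from the robot, +y to the left. Front half: open valve bay; rear half (x -5 to +121 mm): a flat deck 85 mm high. The front wall is 85 mm high; the 4 mm side and rear walls stand 93 mm high and guide and stop the cover. Three hose couplers stick 27 mm out of the front, 30 mm up.
- bay (a point): centre of the mouth of the valve bay, 85 mm above the bench, in the box's frame at x -66 mm, y 0. The mouth spans x -127 to -5 mm and y -156 to +156 mm. In the bay three alike valves stand side by side, stems at x -40 mm and y -98, -12 and +74 mm (box frame), pipes along x; valve bodies and pipes reach up to 44 mm above the bench.
- regulator (a point): top of the air regulator fixed on the left end of the box (46 mm across, 120 mm high, in the box's frame at x 85 mm, y 235 mm; its gauge reaches forward to x 39 mm)
- cover: loose aluminium plate 128 (x) by 336 (y) by 4 mm, about 0.5 kg, lying 85 mm up over the bay, with 2 mm play between the side walls; origin under its centre, axes as the box's; in the box's frame the origin starts at x -65 to -48 mm and is at +57 mm when the cover meets the rear wall. It slides with 1 to 6 N of friction. To push on, it has an upturned lip: see point cover_lip.
- cover_lip (a point): middle of the outer (robot side) face of the cover's upturned front lip, 96 mm above the bench. The lip is 4 mm thick and 170 mm wide (y), its top 105 mm above the bench; 64 mm in front of the cover's centre.
- lever_tagged (a joint): angle of the lever with the round tag, rad: 0 open (along its pipe, pointing at the robot, -x of the box), 1.571 shut against its stop (across its pipe, pointing left, +y of the box), clockwise seen from above. Starts at 0 to 0.25, stays where it is left, needs about 0.2 N m. The lever is a black sleeve 16 mm wide, 10 mm thick, 18 to 62 mm from the stem, 57 to 67 mm above the bench.
- tagged_stem (a point): on the turning axis (stem) of the tagged lever, 62 mm above the bench at the middle of the lever's thickness; on any one of the three valve places (varies)
- tagged_tip (a point): on the tagged lever, 45 mm from the stem axis, 67 mm above the bench: the underside centre of the round flat metal tag, 28 mm across and 3 mm thick, riveted on top of the lever
- plain1_tip (a point): on one of the two untagged levers (same lever, no tag), on its top 45 mm from its stem
- plain2_tip (a point): on the other untagged lever, on its top 45 mm from its stem
- dish: round open terracotta dish, 104 mm across, 28 mm high, on the bench left of the box; origin under its centre
- file_cup: steel cup 60 mm across and 95 mm high holding four needle files (up to 192 mm high in all), on the bench beyond the right end of the box; origin under its centre
- tin: flat steel tin 62 x 80 x 28 mm on the bench right of the box; origin under its centre
- bit_block: black holder 22 x 76 x 18 mm with a row of seven steel bits (32 mm high in all), on the bench close in front of the box between two of its hose couplers; origin under its centre
- felt_wheel: white felt polishing wheel, 48 mm across, 21 mm high, lying on the bench close in front of the box between two of its hose couplers; origin under its centre
- coupler: small spare hose coupler, 21 mm across and 29 mm high, standing on the floor inside the valve bay between two pipes, at first under the cover; its top is 33 mm above the bench; origin under its centre
- compound_jar: amber jar with a steel lid, 56 mm across, 54 mm high, on the bench left of the box; origin under its centre

How it is judged:
On the way, in this order (a step that is already met when the one before it is completed fails the run):
1. the cover is slid back against the rear wall, lying flat on the box (its origin over x 42 mm in the box's frame) (x of cover in the frame of airbox above 0.042 m and z of cover in the frame of airbox below 0.095 m), for 0.2 s.
2. the tagged lever is pushed shut (over 1.47 rad) (value of joint lever_tagged above 1.47 rad), for 0.2 s.
At the end, for the whole second after the job is handed in: The cover lies flat on the box, within 15 mm of the rear wall and at rest; the tagged lever is shut (over 1.47 of 1.571 rad); the untagged levers' ends are within 12 mm and all loose things within 25 mm of where they started (all of step 1 and linear speed of cover below 0.01 m/s and value of joint lever_tagged above 1.47 rad and angle between cover's own z axis and vertical below 0.06 rad and distance of each of plain1_tip, plain2_tip from where it was at the start of the episode below 0.012 m and distance of each of dish, file_cup, tin, bit_block, felt_wheel, coupler, compound_jar from where it was at the start of the episode below 0.025 m); the robot touches nothing.
It fails at once if the cover is lifted (over 12 mm) or tipped (over 0.12 rad) instead of slid (z of cover in the frame of airbox above 0.097 m or angle between cover's own z axis and vertical above 0.12 rad).
It fails at once if an untagged lever is moved (its end by more than 12 mm) (distance of any of plain1_tip, plain2_tip from where it was at the start of the episode above 0.012 m).
It fails at once if a loose thing in the box or on the bench is picked up or pushed off its place (more than 25 mm) (distance of any of dish, file_cup, tin, bit_block, felt_wheel, coupler, compound_jar from where it was at the start of the episode above 0.025 m).
It also fails if it takes over 48 s, if anything falls off the work surface, if the arm or the gripper's body presses on something with over 40 N, if the wrist force passes 120 N, or if a joint passes its speed limit or range.

## Working session

There is one attempt and no reset: what is moved stays moved. The work goes in short steps, Python scripts to look and compute and a tool call to move; the robot and the scene stay as the last step left them, time stands still between calls to the robot, and variables do not carry over. Pictures are saved under pics/ and viewed, and the job is handed in when it is done.

Besides the shell and the picture viewer there is one more tool, called after "Emit:" as name(argument=value, ...) on one line, values as JSON. drive_tool: Moves the arm, as the interface text tells. Its arguments: {"type":"object","properties":{"steps":{"type":"array"},"force":{"type":"number"}},"required":["steps"]}

```bash
mkdir -p pics; ls
cat > h.py <<'E'
import numpy as np, cv2
from plant import robot
from scipy.spatial.transform import Rotation as R
def att(c):
    a=np.array(c['attitude'],float)
    return a if a.shape==(3,3) else R.from_rotvec(a).as_matrix() if a.size==3 else R.from_quat(a).as_matrix()
def ray(c,u,v):
    K=np.array([[c['fx'],0,c['cx']],[0,c['fy'],c['cy']],[0,0,1]]);
    p=cv2.undistortPoints(np.array([[[u,v]]],float),K,np.array([c['k1'],0,0,0,0.]))[0,0]
    return att(c)@np.array([p[0],p[1],1])
def at_z(c,u,v,z):
    d=ray(c,u,v);e=np.array(c['eye']);return e+d*(z-e[2])/d[2]
def at_d(c,u,v,D): return np.array(c['eye'])+ray(c,u,v)*D
E
python3 - <<'E'
from h import *
import pickle
s=robot.read_state();print(s)
o={}
for n in ['scene','top','wrist']:
    c=robot.get_calibration(n);p,d=robot.read_camera(n);o[n]=(c,p,d);print(n,c)
    cv2.imwrite(f'pics/{n}0.png',p)
pickle.dump(o,open('o0.pkl','wb'))
E
```

```text
pics
{'t': 0.0, 'q': array([ 1.18557738e+00,  1.31156670e-01,  1.48926503e+00,  2.29338459e-05,
        1.52300602e+00, -8.54074928e-02]), 'dq': array([ 0.00106385,  0.00174329,  0.00097854, -0.00046111,  0.0016225 ,
       -0.00223231]), 'joint_torque': array([-3.51464856e-03, -5.59805775e+01, -4.91779375e+01,  7.64397718e-02,
        3.46838334e-02, -1.14540508e-04]), 'tool_pos': array([0.17696486, 0.57271576, 0.21759796]), 'orientation': array([-4.69115219e-01, -3.10591364e+00,  2.79428473e-03]), 'force': array([-0.2210925 ,  0.21494651,  0.43666993]), 'wrist_torque': array([ 0.04372323,  0.05405414, -0.05616566]), 'opening': 0.09299250127013366}
scene {'fx': 478.9241380800481, 'fy': 478.9241380800481, 'cx': 276.6443791000816, 'cy': 215.63315010184962, 'k1': -0.02327020263221009, 'eye': array([ 1.1378333 , -0.88300161,  0.78564959]), 'attitude': array([-2.04729903, -0.56223025,  0.2975145 ])}
top {'fx': 523.7842262261314, 'fy': 523.7842262261314, 'cx': 274.1711492654821, 'cy': 207.9806644194822, 'k1': -0.09084737221427053, 'eye': array([0.38807696, 0.07085286, 1.34855275]), 'attitude': array([-2.16556598,  2.13399938, -0.13589006])}
wrist {'fx': 339.3220147909867, 'fy': 339.3220147909867, 'cx': 274.8068731325302, 'cy': 212.8283165476221, 'k1': -0.031217750153353863, 'eye': array([0.11229339, 0.59360984, 0.38268852]), 'attitude': array([2.35912894, 1.74181089, 0.21708705])}
```

View pics/top0.png

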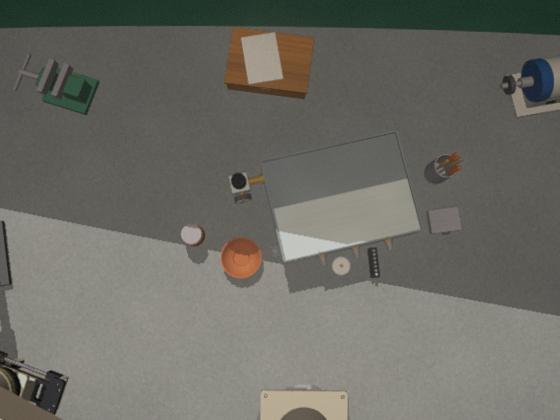

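View pics/scene0.png

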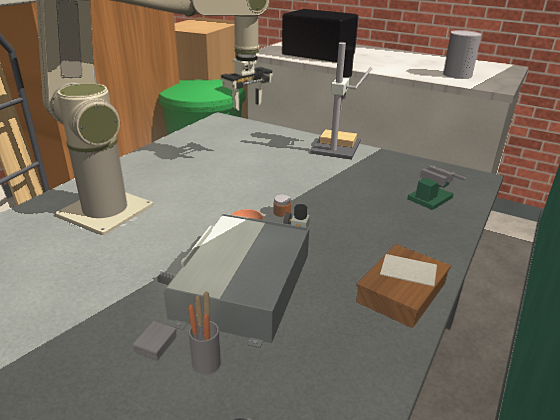

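View pics/wrist0.png

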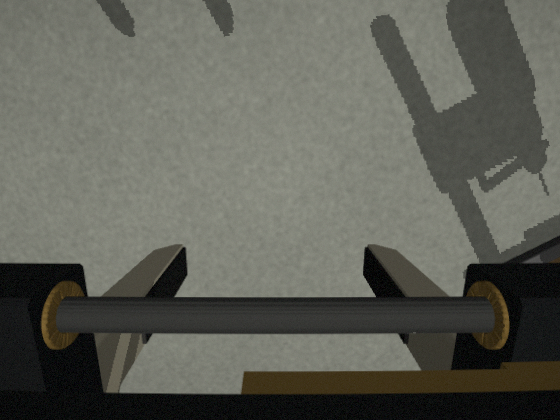

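The top view shows the box at about (340,197), turned slightly, with the cover over its front half. The dish (241,258), jar (192,234), felt wheel (341,266) and bit block (374,262) stand around it. I'll enlarge this.

Run:
```python
from h import *
import pickle
o=pickle.load(open('o0.pkl','rb'));c,p,d=o['top']
x0,y0=220,120
cv2.imwrite('pics/top0c.png',cv2.resize(p[y0:y0+165,x0:x0+220],None,fx=3.6,fy=3.6,interpolation=cv2.INTER_CUBIC))
```

```text
(no output)
```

View pics/top0c.png

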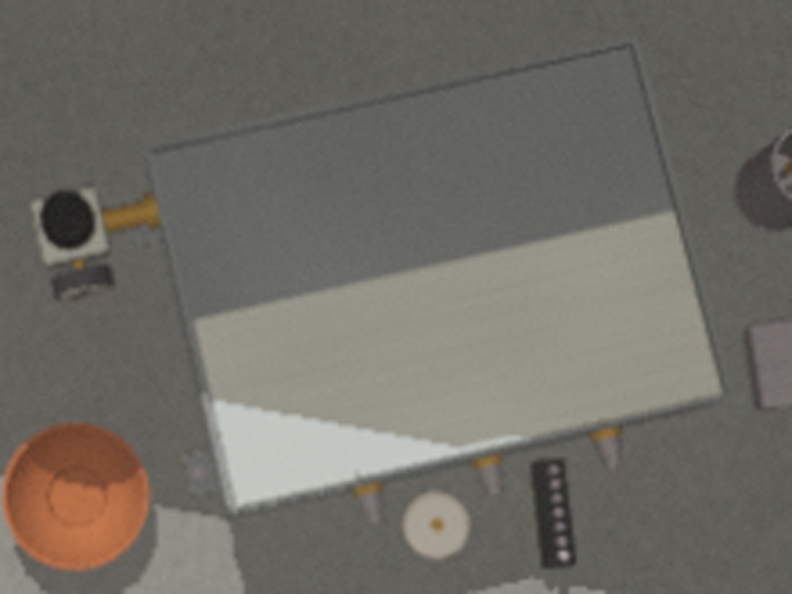

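Run:
```python
from h import *
import pickle
o=pickle.load(open('o0.pkl','rb'));c,p,d=o['top']
f=lambda a,z:at_z(c,220+(a[0]+.5)/3.6-.5,120+(a[1]+.5)/3.6-.5,z)
RL,RR,FR,FL=[f(a,z) for a,z in [((195,320),.089),((675,212),.089),((722,392),.089),((235,508),.089)]]
BL,BR=f((152,152),.093),f((632,45),.093)
for n in ['RL','RR','FR','FL','BL','BR']: print(n,eval(n).round(4))
L=np.linalg.norm
print('cover w',L(RL-RR),L(FL-FR),'d',L(RL-FL),L(RR-FR),'box w',L(BL-BR))
for a,b in [(RL,RR),(FL,FR),(BL,BR)]:
    v=a-b;print('yaw',np.degrees(np.arctan2(-v[0],v[1])))
for a,b in [(RL,FL),(RR,FR)]:
    v=a-b;print('yaw',np.degrees(np.arctan2(v[1],v[0])))
cc=(RL+RR+FL+FR)/4;print('cover c',cc)
for n,u,v in [('dish',76,495),('felt',437,524),('bitT',548,462),('bitB',558,565),('coup1',376,522),('coup2',492,492),('coup3',613,467),('reg',68,220)]:
    print(n,f((u,v),{'dish':.028,'felt':.021,'reg':.12}.get(n,.03)).round(4))
# depth check
for u,v in [(300,225),(370,210),(330,170)]:
    print(at_d(c,u,v,d[v,u]))
```

```text
RL [0.5547 0.081  0.089 ]
RR [ 0.6337 -0.2453  0.089 ]
FR [ 0.5108 -0.275   0.089 ]
FL [0.4288 0.0525 0.089 ]
BL [0.669 0.112 0.093]
BR [ 0.7495 -0.2172  0.093 ]
cover w 0.3357882184939874 0.33761729392237744 d 0.1290091970488204 0.12643078364772686 box w 0.338845361802559
yaw 13.609177406038635
yaw 14.044438724796807
yaw 13.747938017599736
yaw 12.775403081461384
yaw 13.58291297886142
cover c [ 0.53198665 -0.09672311  0.089     ]
dish [0.4382 0.1628 0.028 ]
felt [ 0.4218 -0.0903  0.021 ]
bitT [ 0.4657 -0.1672  0.03  ]
bitB [ 0.3941 -0.1737  0.03  ]
coup1 [ 0.4224 -0.0467  0.03  ]
coup2 [ 0.4443 -0.1277  0.03  ]
coup3 [ 0.4627 -0.213   0.03  ]
reg [0.6162 0.1659 0.12  ]
[0.5150407  0.01729682 0.0928585 ]
[ 0.55403101 -0.15226634  0.09176475]
[ 0.65278457 -0.0557408   0.08486142]
```

```bash
cat >> h.py <<'E'
YAW=np.radians(13.7); EX=np.array([np.cos(YAW),np.sin(YAW),0]); EY=np.array([-EX[1],EX[0],0])
BO=np.array([.5905,-.0818,0])
def b2w(x,y,z): return BO+EX*x+EY*y+np.array([0,0,z])
def w2b(p): q=np.array(p)-BO; return np.array([q@EX,q@EY,q[2]])
def rows(targets,yaw_of_y=None):
    s=robot.read_state();M=R.from_rotvec(s['orientation']).as_matrix();p=s['tool_pos']
    print('t',round(s['t'],2),'tcp',p.round(4),'box',w2b(p).round(4),'tilt',M[:,2].round(3),'F',s['force'].round(1))
    a=np.degrees(np.arctan2(M[1,1],M[0,1]));print('tool y heading',a)
    if yaw_of_y is not None: print('turn',-((yaw_of_y-a+180)%360-180)/180)
    for t in targets: print((M.T@(np.array(t)-p)/.3).round(3))
E
python3 - <<'E'
from h import *
rows([(.42,.22,.2176),(.431,-.1214,.2176)],103.7)
E
```

```text
t 0.15 tcp [0.177  0.5728 0.2178] box [-0.2467  0.7339  0.2178] tilt [-0.001 -0.001 -1.   ] F [-0.4 -1.2  0.2]
tool y heading 72.8260579486884
turn -0.17152190028506437
[-1.121 -0.884  0.002]
[-1.492 -1.961  0.003]
```

Emit:
drive_tool(steps=[{"tx":-0.9,"ty":-0.7,"tz":0,"turn":-0.172,"jaw":1},{"tx":-0.9,"ty":-0.7,"tz":0,"turn":-0.172,"jaw":1},{"tx":-0.9,"ty":-0.7,"tz":0,"turn":-0.172,"jaw":1},{"tx":-0.9,"ty":-0.7,"tz":0,"turn":-0.172,"jaw":1},{"tx":-0.9,"ty":-0.7,"tz":0,"turn":-0.172,"jaw":1},{"tx":-0.9,"ty":-0.7,"tz":0,"turn":-0.172,"jaw":1},{"tx":-0.9,"ty":-0.7,"tz":0,"turn":-0.172,"jaw":1},{"tx":-0.9,"ty":-0.7,"tz":0,"turn":-0.172,"jaw":1},{"tx":-0.9,"ty":-0.7,"tz":0,"turn":-0.172,"jaw":1}])

```text
t: 1.05
tool_pos: [0.3735, 0.2921, 0.2185]
orientation: [0.372, -3.119, -0.0]
force: [-0.2, 1.1, 0.3]
opening: 0.0931
```

Run:
```python
from h import *
rows([(.42,.15,.2176),(.431,-.1214,.2176)],103.7)
```

```text
t 1.05 tcp [0.3735 0.2921 0.2185] box [-0.1222  0.4146  0.2185] tilt [-0.  0. -1.] F [-0.2  1.1  0.3]
tool y heading 103.59592066507369
turn -0.0005782185273684743
[-0.039 -0.497  0.003]
[ 0.138 -1.385  0.003]
```

Emit:
drive_tool(steps=[{"tx":0.07,"ty":-0.99,"tz":0,"turn":0,"jaw":1},{"tx":0.07,"ty":-0.99,"tz":0,"turn":0,"jaw":1},{"tx":0.07,"ty":-0.99,"tz":0,"turn":0,"jaw":1},{"tx":0.07,"ty":-0.99,"tz":0,"turn":0,"jaw":1},{"tx":0.07,"ty":-0.99,"tz":0,"turn":0,"jaw":1},{"tx":0.07,"ty":-0.99,"tz":0,"turn":0,"jaw":1},{"tx":0.07,"ty":-0.99,"tz":0,"turn":0,"jaw":1},{"tx":0.07,"ty":-0.99,"tz":0,"turn":0,"jaw":1}])

```text
t: 1.85
tool_pos: [0.4235, 0.0, 0.2185]
orientation: [0.375, -3.119, -0.001]
force: [0.4, 0.2, -0.5]
opening: 0.0931
```

Run:
```python
from h import *
rows([(.431,-.1214,.2176),(.431,-.1214,.094)],103.7)
c=robot.get_calibration('wrist');p,d=robot.read_camera('wrist');cv2.imwrite('pics/w1.png',p)
```

```text
t 1.85 tcp [0.4235 0.     0.2185] box [-0.1429  0.119   0.2185] tilt [-0.     0.001 -1.   ] F [ 0.4  0.2 -0.5]
tool y heading 103.70943122172766
turn 5.2395676264735714e-05
[ 0.072 -0.399  0.003]
[ 0.071 -0.399  0.415]
```

View pics/w1.png

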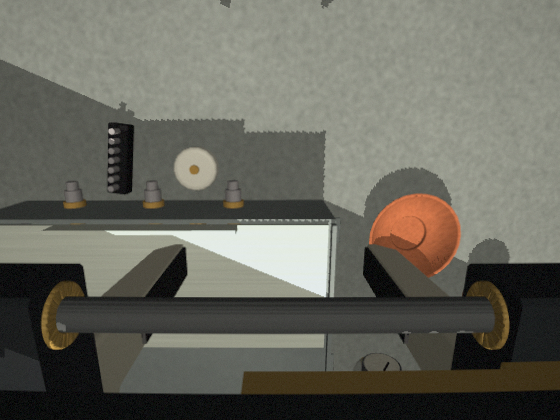

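Wrist view, with up pointing toward the robot: the lip runs along row ~227 with its left end at column ~237. The couplers are at (73,193), (152,193) and (233,193). I'll measure the lip.

Run:
```python
from h import *
c=robot.get_calibration('wrist')
p=cv2.imread('pics/w1.png')
cv2.imwrite('pics/w1c.png',cv2.resize(p[190:260,30:340],None,fx=2.5,fy=4,interpolation=cv2.INTER_CUBIC))
for u,v,z in [(237,226,.105),(45,226,.105),(237,232,.105),(330,222,.085),(233,182,.03),(152,182,.03)]:
    q=at_z(c,u,v,z);print(u,v,q.round(4),w2b(q).round(4))
```

```text
237 226 [ 0.4455 -0.0263  0.105 ] [-0.1277  0.0883  0.105 ]
45 226 [ 0.4856 -0.1884  0.105 ] [-0.1271 -0.0787  0.105 ]
237 232 [ 0.4507 -0.0251  0.105 ] [-0.1224  0.0882  0.105 ]
330 222 [0.4277 0.0547 0.085 ] [-0.1258  0.1712  0.085 ]
233 182 [ 0.423  -0.0437  0.03  ] [-0.1537  0.0767  0.03  ]
152 182 [ 0.4434 -0.1268  0.03  ] [-0.1536 -0.0088  0.03  ]
```

View pics/w1c.png

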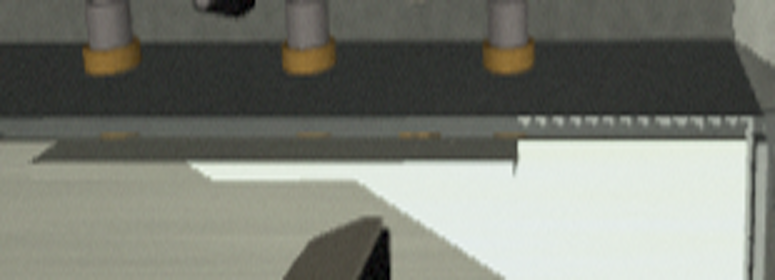

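Emit:
drive_tool(steps=[{"tx":0.12,"ty":-0.397,"tz":0,"turn":0,"jaw":1},{"tx":0.12,"ty":-0.397,"tz":0,"turn":0,"jaw":1},{"tx":0.12,"ty":-0.397,"tz":0,"turn":0,"jaw":1},{"tx":0.12,"ty":-0.397,"tz":0.2,"turn":0,"jaw":1},{"tx":0.12,"ty":-0.397,"tz":0.4,"turn":0,"jaw":1},{"tx":0.12,"ty":-0.397,"tz":0.415,"turn":0,"jaw":1},{"tx":0.12,"ty":-0.397,"tz":0.415,"turn":0,"jaw":1}])

```text
t: 2.6
tool_pos: [0.4141, -0.121, 0.0898]
orientation: [0.382, -3.111, -0.007]
force: [-0.4, -0.8, 0.1]
opening: 0.0927
```

Run:
```python
from h import *
rows([],103.7)
p,d=robot.read_camera('scene');cv2.imwrite('pics/s2.png',cv2.resize(p[120:360,60:340],None,fx=2.5,fy=2.5))
```

```text
t 2.6 tcp [ 0.4141 -0.121   0.0898] box [-0.1807  0.0037  0.0898] tilt [-0.008  0.004 -1.   ] F [-0.4 -0.8  0.1]
tool y heading 103.98685318227096
turn 0.0015936287903942218
```

View pics/s2.png

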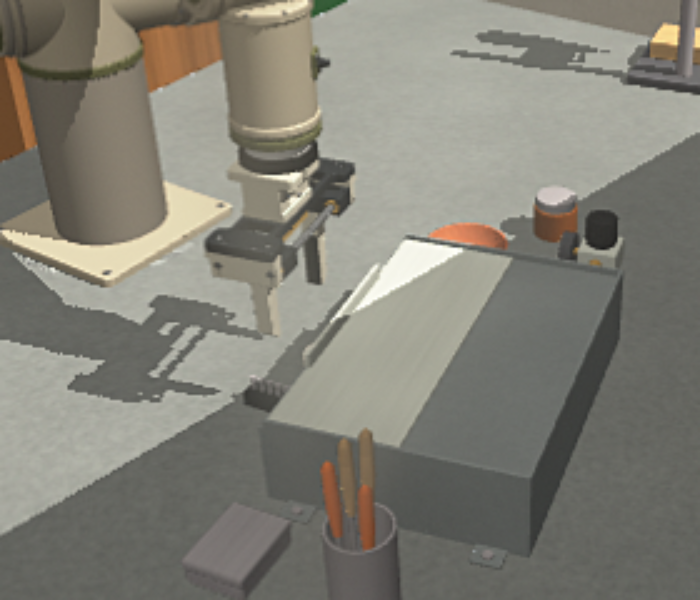

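Emit:
drive_tool(steps=[{"tx":0,"ty":-0.01,"tz":0,"turn":0,"jaw":1},{"tx":-0.06,"ty":-0.01,"tz":0,"turn":0,"jaw":1},{"tx":-0.12,"ty":-0.01,"tz":0,"turn":0,"jaw":1},{"tx":-0.15,"ty":-0.01,"tz":0,"turn":0,"jaw":1},{"tx":-0.18,"ty":-0.01,"tz":0,"turn":0,"jaw":1},{"tx":-0.2,"ty":-0.01,"tz":0,"turn":0,"jaw":1}])

```text
t: 3.25
tool_pos: [0.4765, -0.1138, 0.096]
orientation: [0.378, -3.119, 0.002]
force: [-7.7, -2.3, 6.1]
opening: 0.0932
```

Run:
```python
from h import *
robot.read_camera('top')
rows([],103.7)
p,d=robot.read_camera('scene');cv2.imwrite('pics/s3.png',cv2.resize(p[160:330,120:320],None,fx=4,fy=3.5))
```

```text
t 3.3 tcp [ 0.4773 -0.1136  0.096 ] box [-0.1175 -0.0041  0.096 ] tilt [ 0.001 -0.001 -1.   ] F [-1.5 -1.1  1.7]
tool y heading 103.82841356421412
turn 0.0007134086900783309
```

View pics/s3.png

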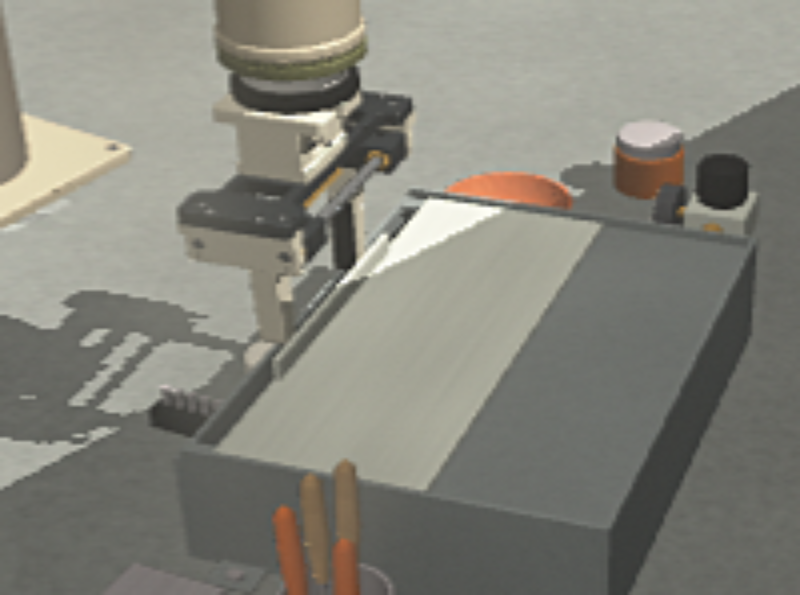

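Emit:
drive_tool(steps=[{"tx":-0.03,"ty":0,"tz":0,"turn":0,"jaw":1},{"tx":-0.06,"ty":0,"tz":0,"turn":0,"jaw":1},{"tx":-0.09,"ty":0,"tz":0,"turn":0,"jaw":1},{"tx":-0.12,"ty":0,"tz":0,"turn":0,"jaw":1},{"tx":-0.15,"ty":0,"tz":0,"turn":0,"jaw":1},{"tx":-0.18,"ty":0,"tz":0,"turn":0,"jaw":1},{"tx":-0.21,"ty":0,"tz":0,"turn":0,"jaw":1},{"tx":-0.23,"ty":0,"tz":0,"turn":0,"jaw":1},{"tx":-0.25,"ty":0,"tz":0,"turn":0,"jaw":1},{"tx":-0.27,"ty":0,"tz":0,"turn":0,"jaw":1},{"tx":-0.27,"ty":0,"tz":0,"turn":0,"jaw":1}])

```text
t: 4.45
tool_pos: [0.5552, -0.0942, 0.095]
orientation: [-0.377, 3.118, -0.001]
force: [0.5, -1.2, 0.4]
opening: 0.093
```

Run:
```python
from h import *
rows([],103.7)
p,d=robot.read_camera('scene');cv2.imwrite('pics/s4.png',cv2.resize(p[160:330,120:320],None,fx=4,fy=3.5))
p,d=robot.read_camera('top');cv2.imwrite('pics/t4.png',cv2.resize(p[120:285,220:440],None,fx=3.6,fy=3.6))
```

```text
t 4.45 tcp [ 0.5552 -0.0942  0.095 ] box [-0.0372 -0.0037  0.095 ] tilt [ 0.001 -0.    -1.   ] F [ 0.5 -1.2  0.4]
tool y heading 103.79807785056181
turn 0.0005448769475656769
```

View pics/s4.png

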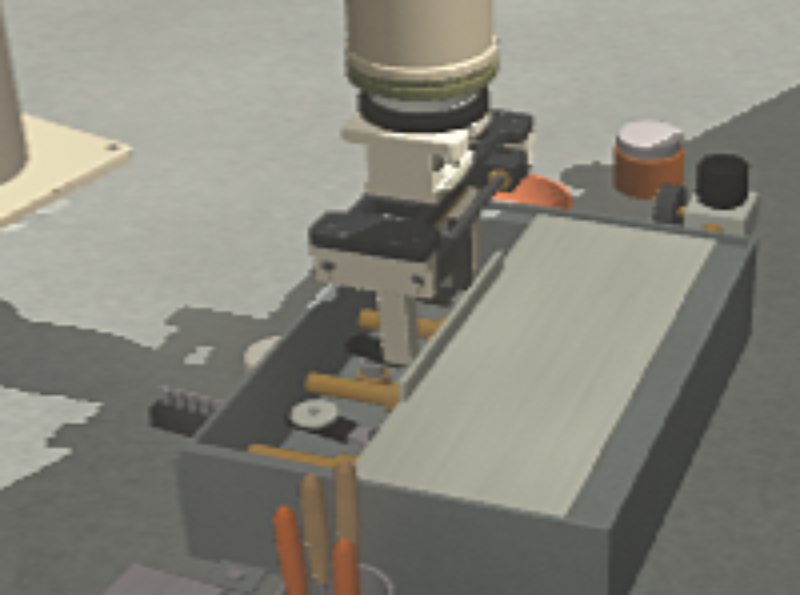

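View pics/t4.png

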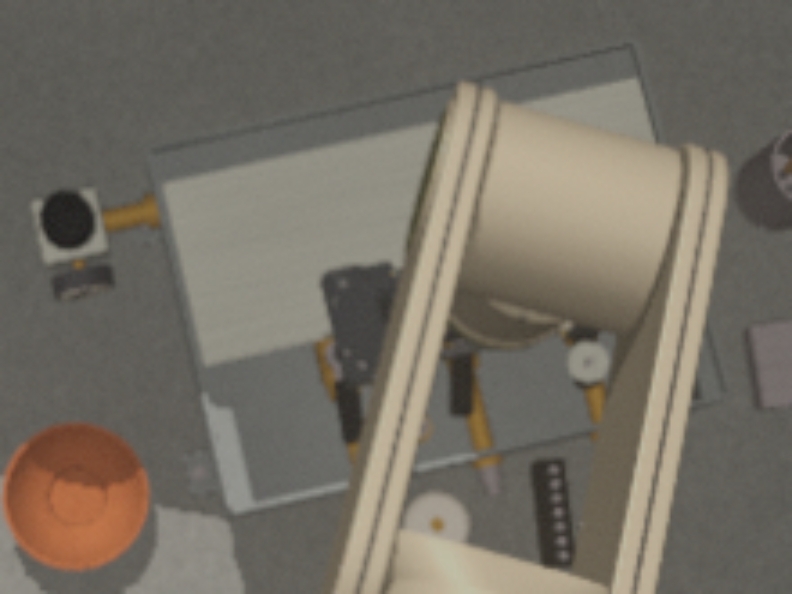

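Emit:
drive_tool(steps=[{"tx":-0.02,"ty":0,"tz":0,"turn":0,"jaw":1},{"tx":-0.04,"ty":0,"tz":0,"turn":0,"jaw":1},{"tx":-0.055,"ty":0,"tz":0,"turn":0,"jaw":1},{"tx":-0.067,"ty":0,"tz":0,"turn":0,"jaw":1},{"tx":-0.067,"ty":0,"tz":0,"turn":0,"jaw":1}])

```text
t: 5.05
tool_pos: [0.5741, -0.0894, 0.0943]
orientation: [0.377, -3.119, 0.0]
force: [-2.7, -1.9, 3.0]
opening: 0.0929
```

Emit:
drive_tool(steps=[{"tx":-0.004,"ty":0,"tz":0,"turn":0,"jaw":1},{"tx":-0.008,"ty":0,"tz":0,"turn":0,"jaw":1}])

```text
t: 5.25
tool_pos: [0.5757, -0.089, 0.0943]
orientation: [0.377, -3.118, 0.0]
force: [-6.6, -0.3, 4.8]
opening: 0.0933
```

Emit:
drive_tool(steps=[{"tx":-0.004,"ty":0,"tz":0,"turn":0,"jaw":1},{"tx":-0.008,"ty":0,"tz":0,"turn":0,"jaw":1}])

```text
t: 5.45
tool_pos: [0.5778, -0.0885, 0.0943]
orientation: [0.377, -3.117, 0.0]
force: [-13.6, -2.9, 10.5]
opening: 0.0933
```

Run:
```python
from h import *
p,d=robot.read_camera('top');cv2.imwrite('pics/t5.png',cv2.resize(p[120:285,220:440],None,fx=3.6,fy=3.6,interpolation=cv2.INTER_CUBIC))
rows([],103.7)
```

```text
t 5.5 tcp [ 0.5778 -0.0885  0.0943] box [-0.014  -0.0035  0.0943] tilt [-0.002 -0.    -1.   ] F [-7.9 -2.   6.3]
tool y heading 103.78077794850016
turn 0.0004487663805564226
```

View pics/t5.png

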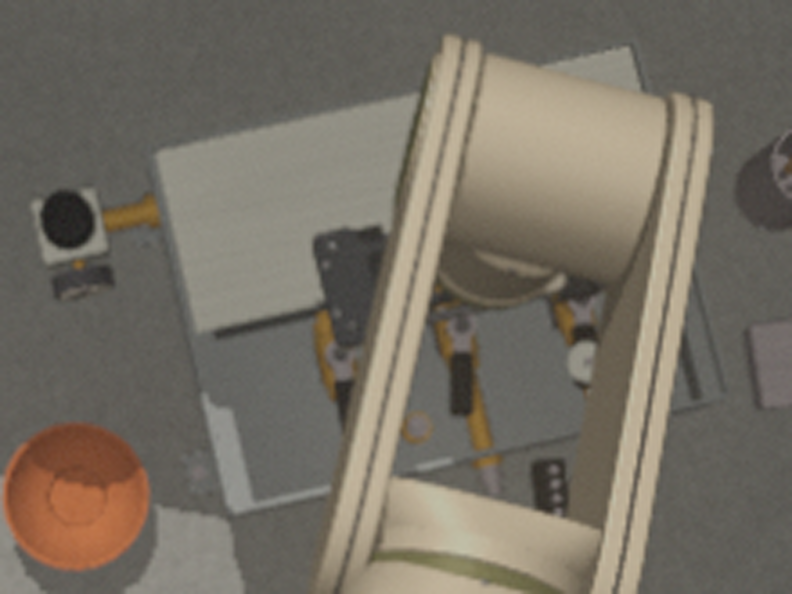

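Emit:
drive_tool(steps=[{"tx":0.06,"ty":0,"tz":0,"turn":0,"jaw":1},{"tx":0.1,"ty":0,"tz":0,"turn":0,"jaw":1},{"tx":0.1,"ty":0,"tz":-0.1,"turn":0,"jaw":0},{"tx":0.1,"ty":-0.1,"tz":-0.2,"turn":0,"jaw":0},{"tx":0.07,"ty":-0.2,"tz":-0.35,"turn":0,"jaw":0},{"tx":0.07,"ty":-0.3,"tz":-0.35,"turn":0,"jaw":0},{"tx":0.07,"ty":-0.3,"tz":-0.35,"turn":0,"jaw":0},{"tx":0.07,"ty":-0.3,"tz":-0.35,"turn":0,"jaw":0}])

```text
t: 6.3
tool_pos: [0.5797, -0.1809, 0.1987]
orientation: [-0.375, 3.119, 0.001]
force: [-0.0, 0.5, -0.6]
opening: 0.0494
```

Run:
```python
from h import *
import pickle
rows([],103.7)
c=robot.get_calibration('wrist');p,d=robot.read_camera('wrist');cv2.imwrite('pics/w6.png',p);pickle.dump((c,p,d),open('w6.pkl','wb'))
```

```text
t 6.3 tcp [ 0.5797 -0.1809  0.1987] box [-0.0339 -0.0937  0.1987] tilt [ 0.     0.001 -1.   ] F [-0.   0.5 -0.6]
tool y heading 103.70695004437928
turn 3.861135766259041e-05
```

View pics/w6.png

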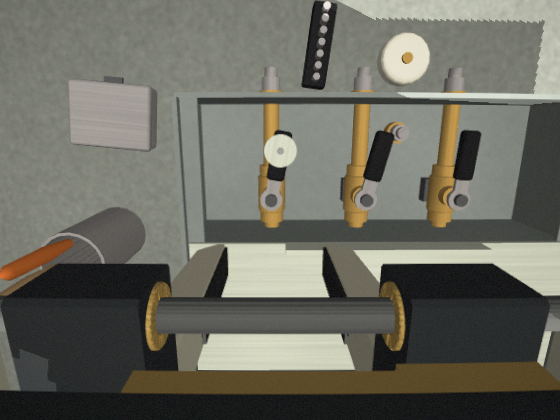

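The wrist view shows the tagged lever on the right valve, tag at (281,150) and stem at (270,200). The middle valve's untagged lever leans left, with its tip at (385,135). The coupler stands at (399,132) and the file cup at the right end of the box (100,245).

Run:
```python
from h import *
import pickle
c,p,d=pickle.load(open('w6.pkl','rb'))
for n,u,v,z in [('tag',281,150,.070),('stem',271,200,.067),('stem2',367,200,.067),('tip2',387,133,.067),('stem3',460,200,.067),('tip3',470,133,.067),('cupler',399,132,.033),('wallR inner',202,180,.085),('cup rim',75,250,.095)]:
    q=at_z(c,u,v,z);print(n,w2b(q).round(4),'depth pt',w2b(at_d(c,u,v,d[v,u])).round(4))
o=pickle.load(open('o0.pkl','rb'));c,p,d=o['top']
cv2.imwrite('pics/cup.png',cv2.resize(p[140:200,410:490],None,fx=8,fy=8))
```

```text
tag [-0.082  -0.0878  0.07  ] depth pt [-0.082  -0.0878  0.0693]
stem [-0.0377 -0.0965  0.067 ] depth pt [-0.0379 -0.0964  0.068 ]
stem2 [-0.0378 -0.0104  0.067 ] depth pt [-0.0378 -0.0104  0.0669]
tip2 [-0.0965  0.0029  0.067 ] depth pt [-0.0964  0.0036  0.0647]
stem3 [-0.038   0.0741  0.067 ] depth pt [-0.038   0.074   0.0672]
tip3 [-0.097   0.0751  0.067 ] depth pt [-0.097   0.0764  0.0648]
cupler [-0.0969  0.0254  0.033 ] depth pt [-0.0969  0.026   0.0313]
wallR inner [-0.0585 -0.1534  0.085 ] depth pt [-0.0473 -0.169   0.0126]
cup rim [-0.0003 -0.263   0.095 ] depth pt [ 0.0186 -0.2945  0.045 ]
```

View pics/cup.png

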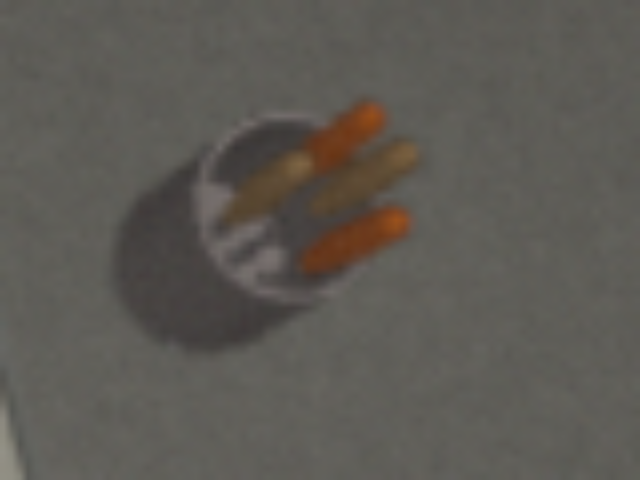

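Run:
```python
from h import *
import pickle
c=robot.get_calibration('top')
for n,u,v,z in [('rim',290,207,.095),('f1',303,165,.18),('f2',370,115,.19),('f3',405,155,.19),('f4',398,222,.18)]:
    q=at_z(c,410+(u+.5)/8-.5,140+(v+.5)/8-.5,z);print(n,q.round(3),w2b(q).round(4))
```

```text
rim [ 0.667 -0.341  0.095] [ 0.0129 -0.2699  0.095 ]
f1 [ 0.66  -0.317  0.18 ] [ 0.0122 -0.2454  0.18  ]
f2 [ 0.673 -0.334  0.19 ] [ 0.0206 -0.2646  0.19  ]
f3 [ 0.662 -0.344  0.19 ] [ 0.0071 -0.2714  0.19  ]
f4 [ 0.644 -0.345  0.18 ] [-0.01  -0.268  0.18 ]
```

Emit:
drive_tool(steps=[{"tx":0.174,"ty":-0.121,"tz":0,"turn":0,"jaw":0},{"tx":0.174,"ty":-0.121,"tz":0,"turn":0,"jaw":0},{"tx":0.174,"ty":-0.121,"tz":0,"turn":0,"jaw":0},{"tx":0.174,"ty":-0.121,"tz":0.15,"turn":0,"jaw":0},{"tx":0.174,"ty":-0.121,"tz":0.3,"turn":0,"jaw":0},{"tx":0.174,"ty":-0.121,"tz":0.3,"turn":0,"jaw":0},{"tx":0.174,"ty":-0.121,"tz":0.3,"turn":0,"jaw":0}])

```text
t: 7.05
tool_pos: [0.5374, -0.2268, 0.1087]
orientation: [0.378, -3.117, -0.003]
force: [-0.3, 0.4, 0.9]
opening: 0.0008
```

Run:
```python
from h import *
rows([],103.7); print(robot.read_state()['opening'])
p,d=robot.read_camera('scene');cv2.imwrite('pics/s7.png',cv2.resize(p[160:330,120:320],None,fx=4,fy=3.5))
c=robot.get_calibration('wrist');p,d=robot.read_camera('wrist');cv2.imwrite('pics/w7.png',p)
```

```text
t 7.05 tcp [ 0.5374 -0.2268  0.1087] box [-0.086  -0.1283  0.1087] tilt [-0.002  0.002 -1.   ] F [-0.3  0.4  0.9]
tool y heading 103.83736832232553
turn 0.0007631573462529357
0.0008062969071201626
```

View pics/s7.png

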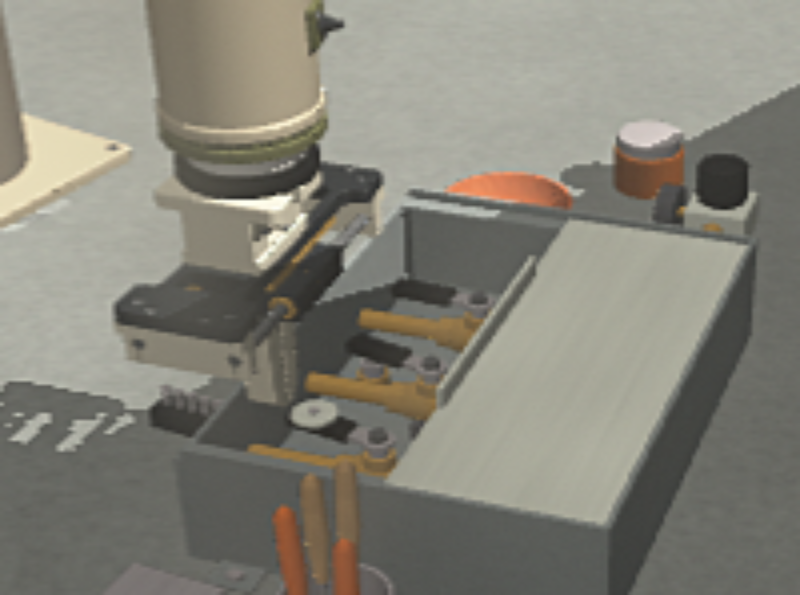

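View pics/w7.png

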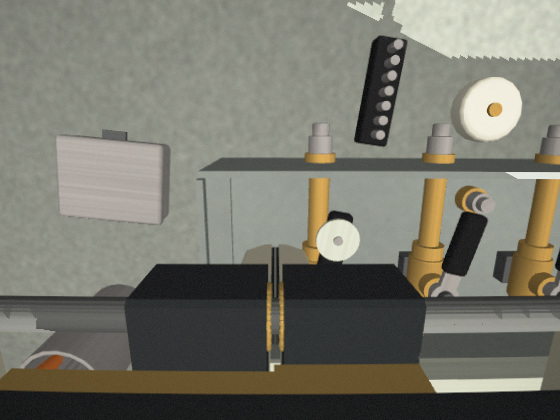

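Emit:
drive_tool(steps=[{"tx":0,"ty":-0.003,"tz":0.05,"turn":0,"jaw":0},{"tx":0,"ty":-0.003,"tz":0.1,"turn":0,"jaw":0},{"tx":0,"ty":-0.003,"tz":0.14,"turn":0,"jaw":0},{"tx":0,"ty":-0.003,"tz":0.17,"turn":0,"jaw":0},{"tx":0,"ty":-0.003,"tz":0.18,"turn":0,"jaw":0},{"tx":0,"ty":-0.003,"tz":0.18,"turn":0,"jaw":0},{"tx":0,"ty":-0.003,"tz":0.18,"turn":0,"jaw":0}])

```text
t: 7.85
tool_pos: [0.5382, -0.2294, 0.0555]
orientation: [-0.377, 3.119, -0.0]
force: [0.4, 0.2, 0.2]
opening: 0.0005
```

Run:
```python
from h import *
rows([],103.7)
c0=w2b(robot.read_state()['tool_pos'])[:2]
S=np.array([-.038,-.0965])
for th in np.r_[.1:1.7:.15]:
    u=np.array([-np.cos(th),np.sin(th)]);n=np.array([np.sin(th),np.cos(th)])
    q=S+u*.040-n*(.012+.0175*abs(np.cos(th))+.009*np.sin(th))
    dd=q-c0; print(round(th,2),q.round(4),'tx',round(-dd[0]/.3,3),'ty',round(dd[1]/.3,3))
```

```text
t 7.85 tcp [ 0.5382 -0.2294  0.0555] box [-0.0858 -0.131   0.0555] tilt [ 0. -0. -1.] F [0.4 0.2 0.2]
tool y heading 103.77969031077372
turn 0.0004427239487428538
0.1 [-0.0808 -0.1227] tx -0.016 ty 0.028
0.25 [-0.0845 -0.1168] tx -0.004 ty 0.047
0.4 [-0.0872 -0.1101] tx 0.005 ty 0.07
0.55 [-0.0886 -0.1026] tx 0.01 ty 0.095
0.7 [-0.0887 -0.0946] tx 0.01 ty 0.121
0.85 [-0.0872 -0.0865] tx 0.005 ty 0.148
1.0 [-0.084  -0.0785] tx -0.006 ty 0.175
1.15 [-0.0793 -0.0712] tx -0.022 ty 0.199
1.3 [-0.0731 -0.0647] tx -0.042 ty 0.221
1.45 [-0.0657 -0.0596] tx -0.067 ty 0.238
1.6 [-0.0583 -0.0559] tx -0.091 ty 0.25
```

Emit:
drive_tool(steps=[{"tx":0,"ty":0.025,"tz":0,"turn":0,"jaw":0},{"tx":0,"ty":0.05,"tz":0,"turn":0,"jaw":0},{"tx":0.005,"ty":0.07,"tz":0,"turn":0,"jaw":0},{"tx":0.01,"ty":0.095,"tz":0,"turn":0,"jaw":0},{"tx":0.01,"ty":0.121,"tz":0,"turn":0,"jaw":0},{"tx":0.005,"ty":0.148,"tz":0,"turn":0,"jaw":0},{"tx":-0.006,"ty":0.175,"tz":0,"turn":0,"jaw":0},{"tx":-0.022,"ty":0.199,"tz":0,"turn":0,"jaw":0},{"tx":-0.022,"ty":0.199,"tz":0,"turn":0,"jaw":0}])

```text
t: 8.75
tool_pos: [0.53, -0.1684, 0.0553]
orientation: [0.379, -3.118, -0.001]
force: [-1.3, 0.6, 0.8]
opening: 0.0008
```

Run:
```python
from h import *
rows([],103.7)
p,d=robot.read_camera('scene');cv2.imwrite('pics/s8.png',cv2.resize(p[190:310,160:300],None,fx=5,fy=5))
```

```text
t 8.75 tcp [ 0.53   -0.1684  0.0553] box [-0.0793 -0.0698  0.0553] tilt [-0.     0.001 -1.   ] F [-1.3  0.6  0.8]
tool y heading 103.84409008420046
turn 0.0008005004677803148
```

View pics/s8.png

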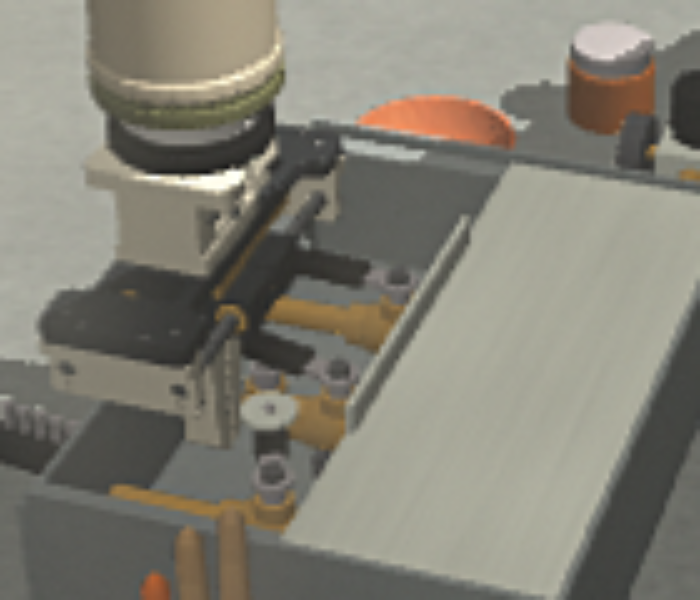

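Emit:
drive_tool(steps=[{"tx":-0.02,"ty":0.022,"tz":0,"turn":0,"jaw":0},{"tx":-0.04,"ty":0.036,"tz":0,"turn":0,"jaw":0},{"tx":-0.055,"ty":0.043,"tz":0,"turn":0,"jaw":0},{"tx":-0.065,"ty":0.045,"tz":0,"turn":0,"jaw":0},{"tx":-0.07,"ty":0.045,"tz":0,"turn":0,"jaw":0},{"tx":-0.07,"ty":0.045,"tz":0,"turn":0,"jaw":0}])

```text
t: 9.4
tool_pos: [0.5456, -0.1515, 0.0547]
orientation: [0.377, -3.115, -0.001]
force: [-11.6, -2.9, 5.9]
opening: 0.0003
```

Run:
```python
from h import *
rows([],103.7)
p,d=robot.read_camera('scene');cv2.imwrite('pics/s9.png',cv2.resize(p[190:310,160:300],None,fx=5,fy=5))
```

```text
t 9.4 tcp [ 0.5456 -0.1515  0.0547] box [-0.0601 -0.0571  0.0547] tilt [-0.004  0.    -1.   ] F [-11.6  -2.9   5.9]
tool y heading 103.79475063598616
turn 0.0005263924221452498
```

View pics/s9.png

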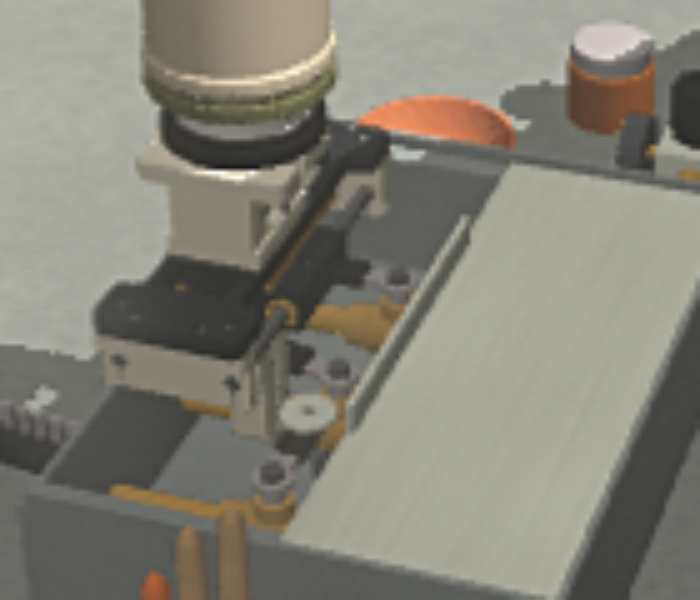

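Emit:
drive_tool(steps=[{"tx":-0.005,"ty":0,"tz":0,"turn":0,"jaw":0},{"tx":-0.008,"ty":0,"tz":0,"turn":0,"jaw":0},{"tx":-0.008,"ty":0,"tz":0,"turn":0,"jaw":0},{"tx":-0.008,"ty":0,"tz":0,"turn":0,"jaw":0}])

```text
t: 9.85
tool_pos: [0.5461, -0.1514, 0.0545]
orientation: [0.376, -3.111, -0.002]
force: [-20.5, -5.3, 12.1]
opening: 0.0002
```

Emit:
drive_tool(steps=[{"tx":0.03,"ty":-0.02,"tz":0,"turn":0,"jaw":0},{"tx":0.06,"ty":-0.03,"tz":0,"turn":0,"jaw":0},{"tx":0.06,"ty":-0.03,"tz":-0.1,"turn":0,"jaw":0},{"tx":0.06,"ty":-0.03,"tz":-0.25,"turn":0,"jaw":0},{"tx":0.06,"ty":-0.03,"tz":-0.4,"turn":0,"jaw":0},{"tx":-0.06,"ty":0,"tz":-0.5,"turn":0,"jaw":0},{"tx":-0.1,"ty":0,"tz":-0.5,"turn":0,"jaw":0},{"tx":-0.1,"ty":0,"tz":-0.5,"turn":0,"jaw":0},{"tx":-0.1,"ty":0,"tz":-0.5,"turn":0,"jaw":0}])

```text
t: 10.75
tool_pos: [0.5782, -0.1436, 0.2042]
orientation: [0.378, -3.118, -0.001]
force: [-0.4, -0.2, -0.4]
opening: 0.0005
```

Run:
```python
from h import *
import pickle
rows([],103.7)
c=robot.get_calibration('wrist');p,d=robot.read_camera('wrist');cv2.imwrite('pics/w10.png',p);pickle.dump((c,p,d),open('w10.pkl','wb'))
p,d=robot.read_camera('scene');cv2.imwrite('pics/s10.png',p)
```

```text
t 10.75 tcp [ 0.5782 -0.1436  0.2042] box [-0.0266 -0.0571  0.2042] tilt [-0.001  0.001 -1.   ] F [-0.4 -0.2 -0.4]
tool y heading 103.8127902395006
turn 0.0006266124416700652
```

View pics/w10.png

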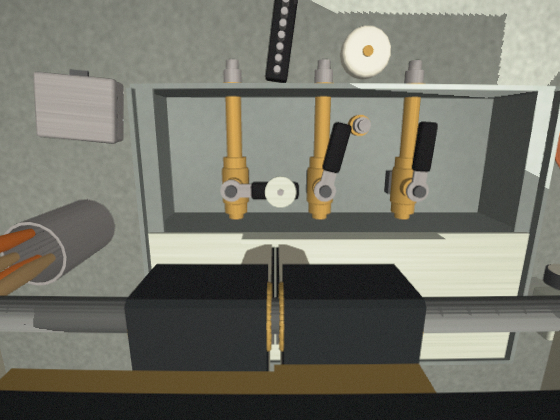

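View pics/s10.png

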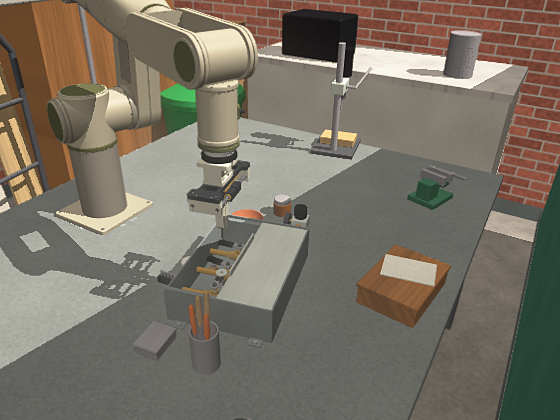

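The lever lies square across its pipe: stem at (231,191), tag at (280,191). I'll check the numbers before handing in.

Run:
```python
from h import *
import pickle
c,p,d=pickle.load(open('w10.pkl','rb'))
P={}
for n,u,v,z in [('tag',281,191,.070),('stem',231,191,.067),('stem2',325,191,.067),('tip2',344,125,.067),('stem3',419,191,.067),('tip3',427,124,.067),('coupler',359,125,.033),('cover front L',526,234,.089),('cover front R',150,234,.089)]:
    P[n]=w2b(at_z(c,u,v,z));print(n,P[n].round(4))
v=P['tag']-P['stem'];print('angle',np.arctan2(v[1],-v[0]))
```

```text
tag [-0.0382 -0.0509  0.07  ]
stem [-0.0376 -0.096   0.067 ]
stem2 [-0.0378 -0.011   0.067 ]
tip2 [-0.0959  0.0033  0.067 ]
stem3 [-0.0381  0.0748  0.067 ]
tip3 [-0.0973  0.0757  0.067 ]
coupler [-0.0961  0.0246  0.033 ]
cover front L [-0.0041  0.1654  0.089 ]
cover front R [-0.0036 -0.1649  0.089 ]
angle 1.5560644847929985
```

```bash
python3 -c "
from h import *
print(robot.close_job())"
```

```text
the job is handed in; nothing more can be done
None
```

The job is handed in: the cover is back against the rear wall and the tagged lever is shut. It took about 11 s of the 48 s; the hand-in gives no verdict.

**What I did:** With open fingers I pushed the cover back by its lip until the force rose to about 14 N at the rear wall. Then, with the fingers shut, I pushed the tagged lever clockwise until the force rose to about 20 N at its stop. It was on the right-hand valve. Last I backed away and lifted clear; the force then read about zero.

**Last checks from the wrist picture:**
- **Tagged lever:** it measures about 1.556 rad (shut is 1.571).
- **Cover:** it lies flat, with its front edge at about -4 mm in the box frame. My frame sits about 2 mm off, so this agrees with the -7 mm expected at the wall.
- **Untagged levers and coupler:** they are within about 1 mm of where I measured them before turning the lever, once the cover was off the bay.
- **Other loose things:** I only compared these by eye. They look unmoved in the final pictures.

**Disagreement:** the top and wrist cameras differed by 2–3 mm on the box position. I used the wrist measurement for the lever push.

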